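# Drop the stop bar into its notch and bring the leaded panel up to it

### The job

On the glass-assembly jig, push the wooden stop bar along its two rails with your fingertips until you feel it drop fully into the locating notches. Then push the small framed glass panel along the bed until its edge lies flat against the bar. Only push: lift neither of them, and leave the other things on the bench where they are.

Things in the scene. Friction and masses are not known exactly. Their poses are not given: they have to be found in the camera images.
- jig: Fixed assembly jig: plywood bed 270 (x) x 500 (y) x 18 mm with two wooden rails along y. Origin: centre of its underside, at bench height; z up. Rails: 26 mm wide, 170 mm apart inside, 480 mm long, tops 42 mm above the bench (24 above the bed). Each has an open-topped notch, 67 mm long, centred at y = 0. Place and yaw vary.
- jig_notch (a point): Point midway between the two rail notches, at the level of their floors: 30 mm above the bench, 12 mm below the rail tops. Axes as the jig's. Notch walls are upright; the floors show pale fresh-cut wood.
- bar: Loose wooden stop bar across both rails on the jig's -y side; slide it to +y (1 to 4 N). Beam 236 (x) x 60 (y) x 20 mm over a flush-sided tongue 162 x 60 x 8 mm that runs between the rails. Origin: centre of the tongue's underside, 34 mm above the bench on the rails; at the notches it tips in by its own weight to 22 mm (bar top 62, then 50 mm), and the walls stop it with 7 mm of play in y.
- panel: Loose leaded glass panel in a flat metal frame, 150 (x) x 100 (y) x 14 mm, 220 to 420 g, lying on the bed between the rails on the jig's +y side. Origin: centre of its underside, 18 mm above the bench. Slide it to the jig's -y (1 to 5 N) until it meets the bar's tongue, which hangs 10 mm below the panel's top once the bar is in the notches; a bar still up on the rails would clear it.
- panel_edge (a point): Middle of the panel's -y edge face, half-way up its thickness (25 mm above the bench); this edge must meet the bar's +y face, which is 30 mm from the bar's origin.
- spool_mid (a point): Bystander: metal solder spool standing on the bench beyond the jig, 56 mm across, 42 mm high; its centre.
- jar_mid (a point): Bystander: small amber jar standing on the bench beyond the jig, 52 mm across, 60 mm high; its centre.
- block_mid (a point): Bystander: dark wooden block, 90 x 30 x 30 mm, on the bench beyond the jig; its centre.
Not all that is in view belongs to the job. Several things have the shape of the bar; the one meant has the colours described above.

How it is judged:
By the outcome, as a careful person would: the job done as asked, in the order asked, and still so for the second after the job is handed in, with the robot touching nothing.
It also fails if it takes over 45 s, if anything falls off the work surface, if the arm or the gripper's body presses on something with over 40 N, if the wrist force passes 120 N, or if a joint passes its speed limit or range.

### The arm

A 6-joint arm with a two-finger parallel gripper is mounted at the origin on the work surface. World frame = base frame: x ahead of the robot, y to its left, z up, the work surface at z = 0. Lengths are in mm, angles in degrees, forces in N, time in s.
With the tool pointing down it reaches from about 350 to 850 mm from the base axis. Payload 8.1 kg.
Tool frame: the origin (TCP) lies midway between the tips of the shut fingers; the grasp point (between the pads) lies hold_point_z behind it (hold_point_z is the distance from the TCP to the grasp point, in mm); z points along the fingers, x is the direction in which the jaws open and shut, and the axes are right-handed (so a half turn about z gives the same grasp; the last joint's range is limited). The gripper opens to 85 mm and grips with 20 to 120 N. Pads are 22 mm wide; open, the fingers measure 114 mm over their backs; the gripper's body (76 mm by 85 mm) begins 54 mm behind the grasp point. The pads swing forward as they close: fully open they stand 13 mm farther back than shut.
Start: joints at [-4.893, 7.471, 85.268, -0, 87.261, -4.893], TCP at [600.004, 0.022, 231.292] pointing down, gripper open.
Joint ranges: [-169.43, 169.43], [-51.17, 129.36], [1.28, 143.12], [-76.62, 256.62], [0, 156.53], [-152.29, 152.29]. Speed limits (degrees/s): [136.94, 136.94, 159.86, 180, 180, 180].

### API

Orientations are given as [roll, pitch, yaw] about the fixed x, y, z axes, in that order (R = Rz(yaw) Ry(pitch) Rx(roll)).
In Python, from bench import * gives the robot as it stands.
- The arm moves only by the shell command python3 -m pendant 'ROWS' [OPENING] [FORCE]. ROWS is JSON, a list that holds one entry, the list of rows, each a list of 4 numbers: the shift along the tool's x, y, z normalised to -1 to 1, where 1 is 0.02 m, then the turn about the tool's z normalised to -1 to 1, where 1 is 0.08 rad. A call has exactly 10 rows; each row shifts and turns the pose as measured when the row begins, along the tool's axes as they then stand; what a row does not reach is not made up. A row lasts 1/12 s, in which the tool goes at most 41.7 mm and 7.16 degrees, less where a joint would pass 70% of its speed; a pose out of reach is approached as far as the arm can. A call with a number of a shift or a turn outside -1 to 1 is refused whole. A call with a gripper value outside its range is refused whole. OPENING is the gripper's target within -1 to 1 (fully open at 1, half-way at 0, shut at -1), set as the call begins (- or left out, the last holds). The fingers move at their own pace and stop on an object; FORCE is the grip in N (left out, the last holds). Time passes only in rows, so rows that do not move let the fingers close, or fill a call up. It gives the time, the measured TCP pose, the force and the opening at its end, in the units of the state.
- sense(): the state, without advancing time (a new reading comes with each control period).
- snapshot(name): name is "scene" or "side" or "wrist"; returns the picture (420x560x3 uint8, red, green, blue); there is no depth.
- calibration(name): a dict with "mtx" (3x3 intrinsics, pixels), "world_to_cam" (4x4, takes a point from world to camera coordinates); the wrist camera has in their place "hand_eye" (4x4, takes a point from camera to tool coordinates, whose origin is the TCP and whose axes are the tool frame's). Camera axes: x right, y down, z forward; pixel columns grow to the right and rows downward; lengths in mm; the calibration is good to about 2 mm. The wrist camera is an equidistant fisheye: a pixel r from the principal point sees the ray r / f radians off the axis. A picture is of the moment at which its call begins: read the wrist's pose just before it. calibration takes no time and is no camera call.
- hand_in(): hands the job in, once; it reports no verdict.
The state is a dict: "time": time; "joint_pos": joint angles; "qd": joint speeds; "joint_efforts": joint torques, N m; "tool_pos": TCP position; "tcp_rot": TCP orientation; "ft_force": force on the tool from outside, world axes, zero at the start; "wrist_torque": the same for the moment, N m; "finger_gap": finger opening in mm.
Only numpy, scipy, OpenCV 4.12 (cv2) and the standard library are available. Lean on these libraries where they do the work, as an engineer would, in place of code of your own. Each camera call takes 0.05 s, during which the arm holds its last target.

## Working session

There is one attempt and no reset: what is moved stays moved. The work goes in short steps, Python scripts to look and compute and a shell command to move; the robot and the scene stay as the last step left them, time stands still between calls to the robot, and variables do not carry over. Pictures are saved under pics/ and viewed, and the job is handed in when it is done.

```bash
ls; mkdir -p pics; python3 - <<'E'
from bench import *
import cv2
print(sense())
for n in ["scene","side","wrist"]:
    im=snapshot(n); cv2.imwrite(f"pics/{n}0.png",im[:,:,::-1])
    print(n,calibration(n))
E
```

```text
pics
{'time': 0.0, 'joint_pos': array([-4.89370773e+00,  7.51541828e+00,  8.53293726e+01,  3.63004045e-04,
        8.72617424e+01, -4.89327843e+00]), 'qd': array([ 0.02947319,  0.01324158,  0.08652876, -0.03759388, -0.00785428,
        0.02518736]), 'joint_efforts': array([-1.90700346e-03, -5.69404185e+01, -5.00557995e+01, -2.19391650e-04,
        1.44415747e-02,  7.24149572e-05]), 'tool_pos': array([5.99448907e+02, 6.50561939e-02, 2.30240307e+02]), 'tcp_rot': array([-1.79990551e+02,  1.06114073e-01, -4.38228131e-04]), 'ft_force': array([-0.20658701, -0.60448059, -0.2041771 ]), 'wrist_torque': array([-0.01450602,  0.04691875,  0.03717305]), 'finger_gap': 85.48448011900145}
scene {'mtx': array([[505.84077991,   0.        , 277.61359136],
       [  0.        , 505.84077991, 200.51435177],
       [  0.        ,   0.        ,   1.        ]]), 'world_to_cam': array([[-6.54365207e-01,  7.56149638e-01, -6.62569874e-03,
         3.56857211e+02],
       [ 6.25772856e-01,  5.36577707e-01, -5.66120744e-01,
        -2.62596418e+02],
       [-4.24516794e-01, -3.74595900e-01, -8.24295702e-01,
    
[... 457 characters left out ...]
+02],
       [ 2.77348733e-01,  7.70574652e-01, -5.73840035e-01,
         1.25870748e+03],
       [ 0.00000000e+00,  0.00000000e+00,  0.00000000e+00,
         1.00000000e+00]])}
wrist {'mtx': array([[325.1922621 ,   0.        , 278.14188269],
       [  0.        , 325.1922621 , 205.04780293],
       [  0.        ,   0.        ,   1.        ]]), 'hand_eye': array([[ 9.99999986e-01,  1.57093112e-04,  5.96693082e-05,
         1.30823842e+00],
       [-1.67815376e-04,  9.52067371e-01,  3.05888366e-01,
        -7.76101553e+01],
       [-8.75624623e-06, -3.05888371e-01,  9.52067384e-01,
        -1.42429963e+02],
       [ 0.00000000e+00,  0.00000000e+00,  0.00000000e+00,
         1.00000000e+00]])}
```

View pics/scene0.png

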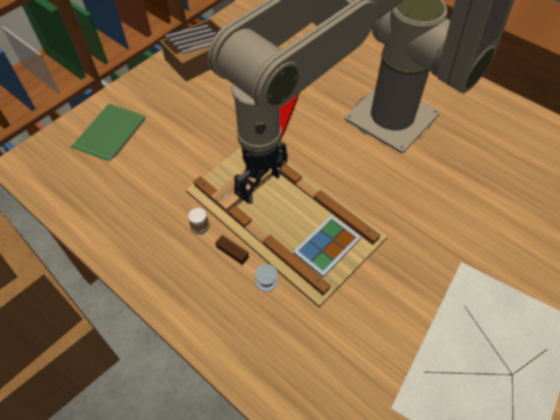

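View pics/side0.png

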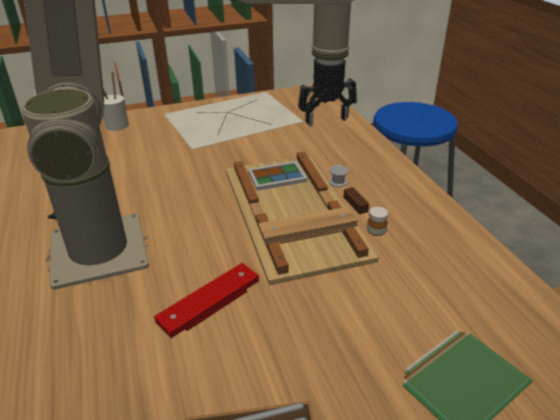

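View pics/wrist0.png

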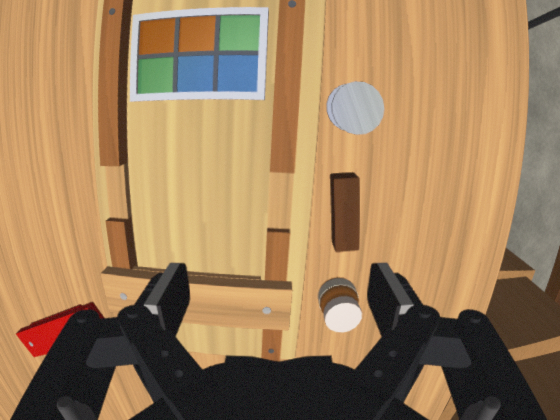

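The wooden-coloured bar candidates are the tan beam across the rails at side (310,223) / wrist (197,297), and the red bar at side (208,298) / wrist (60,330). The tan one fits: wood coloured and lying on the rails. The red one is a decoy on the bench. I'll confirm this in enlarged crops.

```bash
cat > h.py <<'E'
import numpy as np, cv2
from bench import *
from scipy.spatial.transform import Rotation as R
def wray(px,st,cal=None):
    c=calibration("wrist"); K=c["mtx"]; H=c["hand_eye"]
    d=(np.array(px,float)-K[:2,2])/K[0,0]; r=np.linalg.norm(d)
    v=np.r_[d/r*np.sin(r),np.cos(r)] if r>0 else np.array([0,0,1.])
    Rt=R.from_euler('xyz',st["tcp_rot"],degrees=True).as_matrix()
    o=Rt@H[:3,3]+st["tool_pos"]; return o,Rt@H[:3,:3]@v
def cray(n,px):
    c=calibration(n);K=c["mtx"];T=c["world_to_cam"]
    v=np.linalg.inv(K)@np.r_[px,1.]
    return -T[:3,:3].T@T[:3,3],T[:3,:3].T@v
def hit(ray,z):
    o,d=ray; return (o+d*(z-o[2])/d[2])[:3]
E
python3 - <<'E'
import cv2
a=cv2.imread("pics/wrist0.png")
cv2.imwrite("pics/w_bar.png",cv2.resize(a[205:365,15:335],None,fx=2.5,fy=2.5,interpolation=cv2.INTER_CUBIC))
cv2.imwrite("pics/w_top.png",cv2.resize(a[0:240,85:325],None,fx=2.5,fy=2.5,interpolation=cv2.INTER_CUBIC))
b=cv2.imread("pics/side0.png")
cv2.imwrite("pics/s_jig.png",cv2.resize(b[140:340,150:410],None,fx=3,fy=3,interpolation=cv2.INTER_CUBIC))
E
```

```text
(no output)
```

View pics/w_bar.png

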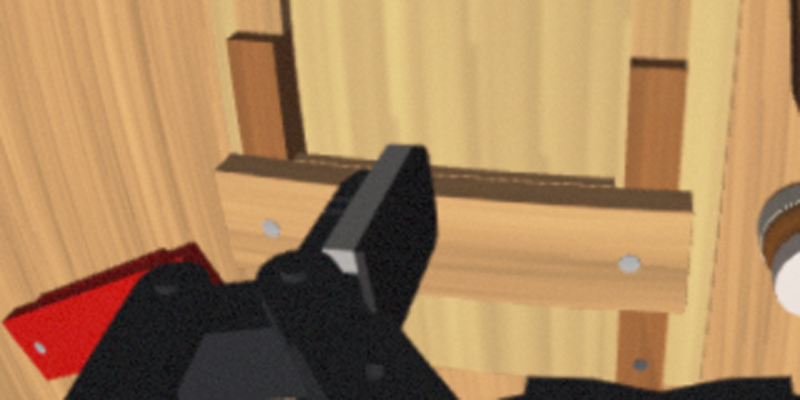

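View pics/w_top.png

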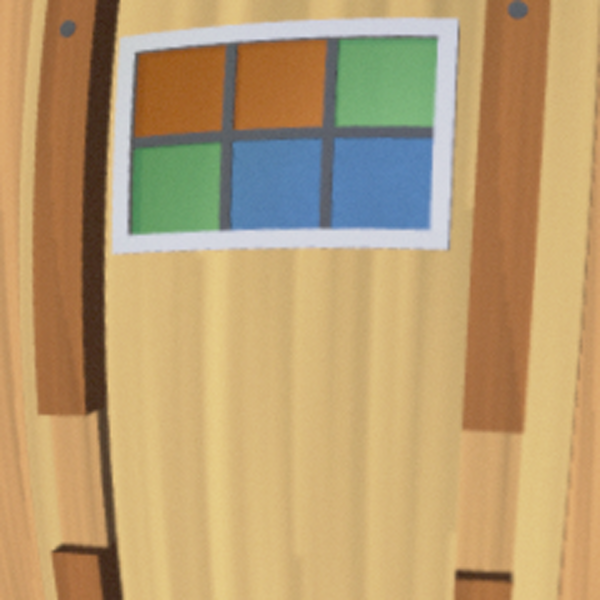

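View pics/s_jig.png

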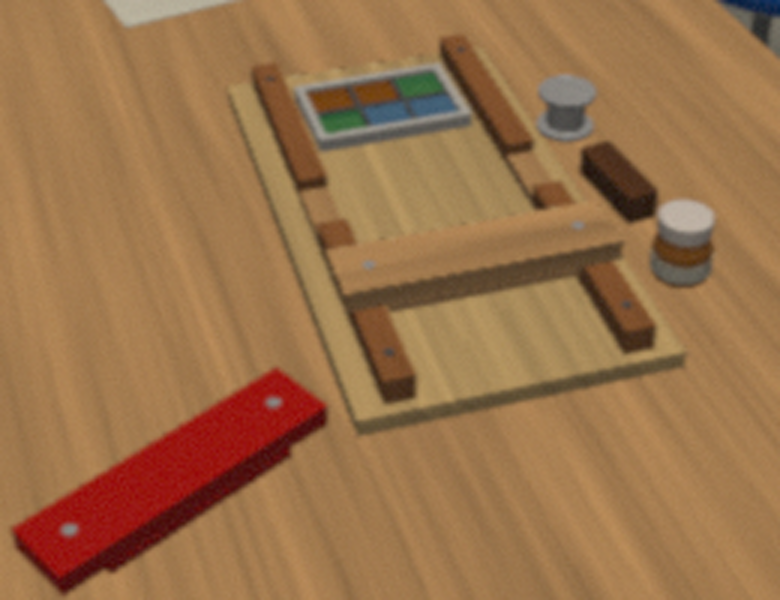

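```bash
python3 - <<'E'
from h import *
s=sense()
s["tool_pos"]=np.array([599.449,.065,230.24]); s["tcp_rot"]=np.array([-179.99,.106,0])
def p(n,l,z):
    P=np.array([hit(wray(q,s),z)[:2] for q in l]); print(n,P.round(1).tolist()); return P
b=p("bar +y edge L,R; -yR",[(102.2,273),(291.8,288.6),(289.4,329.8)],62)
print(np.linalg.norm(b[1]-b[0]),np.linalg.norm(b[1]-b[2]),np.degrees(np.arctan2(*(b[1]-b[0])[::-1])))
sc=p("screws",[(123.4,296.6),(266.2,310.6)],62)
u=p("upper notch",[(100.2,165.6),(119.8,165.6),(270.2,171.2),(294.2,172.8)],42)
l=p("lower notch",[(107,222),(127,222.4),(267.8,231.4),(290.2,232.2)],42)
print(np.degrees(np.arctan2(*(u[3]-u[0])[::-1])),np.degrees(np.arctan2(*(l[3]-l[0])[::-1])), np.r_[u,l].mean(0),np.linalg.norm(u[0]-l[0]),np.linalg.norm(u[3]-l[3]),np.linalg.norm(u[1]-u[2]))
q=p("panel",[(133,15.2),(268,7),(264,100),(129.8,101.2)],32)
print(np.degrees(np.arctan2(*(q[1]-q[0])[::-1])),np.degrees(np.arctan2(*(q[2]-q[3])[::-1])),q.mean(0),[np.linalg.norm(q[i]-q[i-1]) for i in range(4)])
# side-camera cross-check: screws
for nm,px,z in [("screwL",(150+368/3,140+265/3),62),("screwR",(150+578/3,140+226/3),62),("panel FL",(150+320/3,140+136/3),32),("panel FR",(150+469/3,140+115/3),32),
 ("notch uLo",(150+300/3,140+187/3),42),("notch uRi",(150+508/3,140+150/3),42)]:
    print(nm,hit(cray("side",px),z).round(1))
E
```

```text
bar +y edge L,R; -yR [[384.4, -109.9], [615.8, -120.5], [614.2, -181.1]]
231.61190417580778 60.616107407858486 -2.6184280861174374
screws [[407.5, -142.2], [586.6, -151.5]]
upper notch [[396.3, 18.8], [422.9, 17.8], [592.2, 8.3], [617.1, 6.7]]
lower notch [[394.4, -50.1], [422.6, -50.1], [589.1, -59.0], [613.7, -59.9]]
-3.154886248074349 -2.5548622913069914 [506.0373459  -20.93075551] 68.9920414370665 66.66652709575034 169.5471172149148
panel [[440.6, 187.6], [589.9, 182.5], [585.8, 81.9], [436.5, 88.6]]
-1.9593908622721725 -2.5682301448198817 [513.2290562  135.15126523] [np.float64(99.0586439236351), np.float64(149.3846322508829), np.float64(100.64624813882897), np.float64(149.44292108361776)]
screwL [ 405.2 -144.6   62. ]
screwR [ 584.5 -154.8   62. ]
panel FL [436.6  91.3  32. ]
panel FR [580.6  77.2  32. ]
notch uLo [392.    4.9  42. ]
notch uRi [586.2  -4.2  42. ]
```

Confirmed: the tan bar across the rails is the one. The jig's yaw is about -3° and its notch centre is at about (506,-21). The bar is about 124 mm short of the notch. I'll push with the fingers open so there are two wide contacts and the bar stays square.

```bash
python3 -m pendant '[[[-0.52,1,0.6,0.065],[-0.52,1,0.6,0.065],[-0.52,1,0.6,0.065],[-0.52,1,0.6,0.065],[-0.52,1,0.6,0.065],[-0.52,1,0.6,0.065],[-0.52,1,0.6,0.065],[-0.52,1,0.6,0.065],[-0.52,1,0.6,0.065],[-0.52,1,0.6,0.065]]]' 1
```

```text
time: 0.98
tool_pos: [488.5, -200.5, 105.7]
tcp_rot: [-179.9, -0.1, -2.7]
ft_force: [-0.3, -0.5, 0.4]
finger_gap: 85.7
```

```bash
python3 - <<'E'
from h import *
s=sense();print(s["tool_pos"],s["tcp_rot"])
for n in ["wrist","side"]:
    cv2.imwrite(f"pics/{n}1.png",snapshot(n)[:,:,::-1])
E
```

```text
[ 488.49528582 -200.4749499   105.65977352] [-1.79886683e+02 -9.42116978e-02 -2.66382902e+00]
```

View pics/wrist1.png

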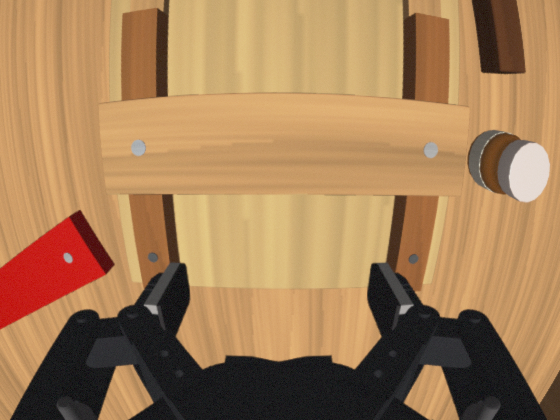

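View pics/side1.png

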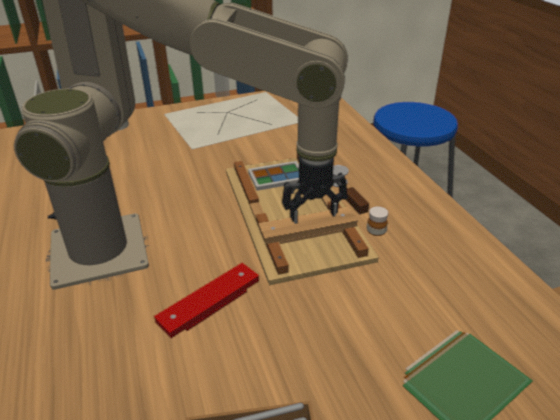

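```bash
python3 - <<'E'
from h import *
s=sense()
c=calibration("side")
for P in [(488,-200,119),(497,-176,62)]:
    v=c["world_to_cam"][:3]@np.r_[P,1]; v=c["mtx"]@v; print(v[:2]/v[2])
P=[hit(wray(q,s),62) for q in [(102,103),(469,106),(463,196),(106,192),(284,196),(138,148),(431,150)]]
for q in P: print(q.round(1))
for q in [(153,257),(413,259)]: print("railscrew",hit(wray(q,s),42).round(1))
for q in [(150,286),(420,288)]: print("bed end",hit(wray(q,s),18).round(1))
E
```

```text
[314.18680343 215.1555082 ]
[313.17270334 227.81408227]
[ 383.  -111.4   62. ]
[ 610.9 -123.3   62. ]
[ 610.5 -182.2   62. ]
[ 377.  -168.3   62. ]
[ 492.  -177.2   62. ]
[ 405.2 -142.3   62. ]
[ 583.5 -151.8   62. ]
railscrew [ 393.3 -224.8   42. ]
railscrew [ 586.5 -236.1   42. ]
bed end [ 372.4 -265.    18. ]
bed end [ 608.8 -279.4   18. ]
```

```bash
python3 -m pendant '[[[0.15,0.2,0.3,0.05],[0.15,0.1,0.45,0.02],[0,0,0.45,0],[0,0,0.45,0],[0,0,0.45,0],[0,0,0.45,0],[0,0,0.45,0],[0,0,0.45,0],[0,0,0.4,0],[0,0,0,0]]]'; python3 - <<'E'
from h import *
for n in ["wrist","side"]:
    cv2.imwrite(f"pics/{n}2.png",snapshot(n)[:,:,::-1])
E
```

```text
time: 1.92
tool_pos: [494.1, -204.4, 18.4]
tcp_rot: [-179.8, 0.1, -3.0]
ft_force: [0.1, 0.9, -1.1]
finger_gap: 85.2
```

View pics/wrist2.png

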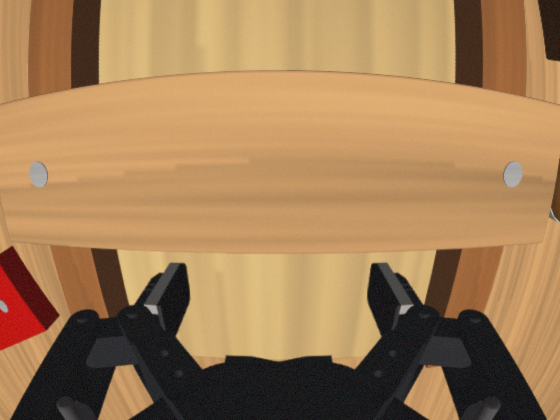

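```bash
python3 -m pendant '[[[0,-0.3,-0.3,0],[0,-0.3,0,0],[0,-0.3,0,0],[0,-0.3,0,0],[0,-0.4,0,0],[0,-0.4,0,0],[0,-0.4,0,0],[0,-0.4,0,0],[0,-0.4,0,0],[0,-0.4,0,0]]]'
```

```text
time: 2.85
tool_pos: [501.5, -128.3, 30.6]
tcp_rot: [180.0, -0.3, -3.1]
ft_force: [0.7, -2.3, -0.1]
finger_gap: 85.5
```

```bash
python3 - <<'E'
from h import *
s=sense(); print(s["tool_pos"])
cv2.imwrite("pics/wrist3.png",snapshot("wrist")[:,:,::-1])
E
```

```text
[ 501.51288957 -128.28319058   30.62499741]
```

View pics/wrist3.png

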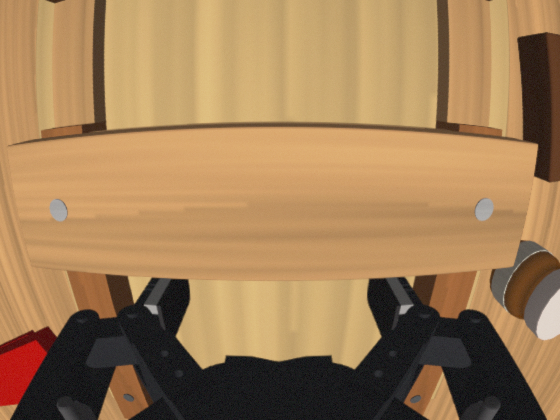

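The bar is square in front of both fingertips, with its front edge at row 125 just short of the notches.

```bash
python3 -m pendant '[[[0,-0.25,0.1,0],[0,-0.25,0.1,0],[0,-0.25,0.1,0],[0,-0.25,0.1,0],[0,-0.25,0.05,0],[0,-0.25,0.05,0],[0,-0.25,0.05,0],[0,-0.25,0,0],[0,-0.25,0,0],[0,-0.25,0,0]]]';  python3 - <<'E'
from h import *
cv2.imwrite("pics/wrist4.png",snapshot("wrist")[:,:,::-1])
E
```

```text
time: 3.73
tool_pos: [506.0, -73.9, 19.7]
tcp_rot: [179.9, -0.5, -3.1]
ft_force: [-0.2, 0.2, 1.3]
finger_gap: 85.7
```

View pics/wrist4.png

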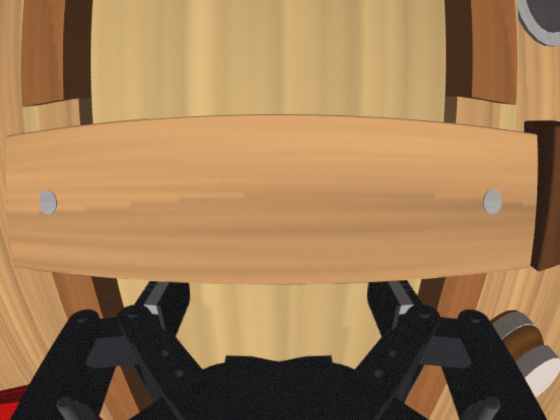

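```bash
python3 -m pendant '[[[0,-0.1,-0.05,0],[0,-0.1,0,0],[0,-0.1,0,0],[0,-0.1,0,0],[0,-0.1,0,0],[0,-0.1,0,0],[0,-0.1,0,0],[0,-0.1,0,0],[0,-0.1,0,0],[0,0,0,0]]]';  python3 - <<'E'
from h import *
cv2.imwrite("pics/wrist5.png",snapshot("wrist")[:,:,::-1])
E
```

```text
time: 4.62
tool_pos: [505.0, -58.5, 19.8]
tcp_rot: [179.4, -0.3, -3.2]
ft_force: [-0.0, -0.4, 0.2]
finger_gap: 85.1
```

View pics/wrist5.png

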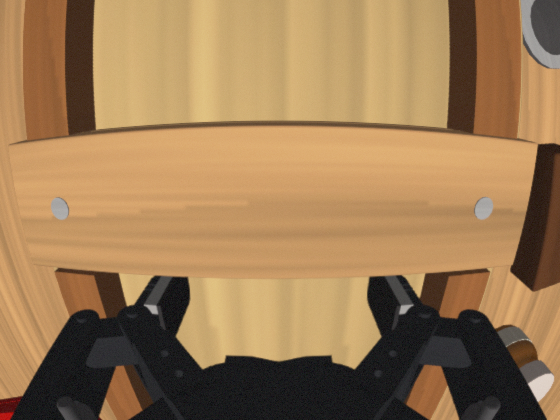

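The screw spacing shrank from 445 to 424 px at the same tool height, so the bar has dropped. I'll back off and check.

```bash
python3 -m pendant '[[[0,0.4,0,0],[0,0.4,0,0],[0,0.2,-0.3,0],[0,0,-0.9,0],[0,0,-1,0],[0,0,-1,0],[0,0,-1,0],[0,0,-1,0],[0,0,-1,0],[0,0,0,0]]]';  python3 - <<'E'
from h import *
s=sense();print(s["tool_pos"],s["tcp_rot"])
for n in ["wrist","side"]:
    a=snapshot(n)[:,:,::-1]; cv2.imwrite(f"pics/{n}6.png",a)
cv2.imwrite("pics/s6.png",cv2.resize(a[140:340,200:400],None,fx=3,fy=3,interpolation=cv2.INTER_CUBIC))
E
```

```text
time: 5.5
tool_pos: [500.8, -80.0, 149.9]
tcp_rot: [179.7, 0.0, -3.3]
ft_force: [0.5, 0.3, 0.9]
finger_gap: 85.5
[500.78185861 -79.97148928 149.91227531] [ 1.79729826e+02  3.06532004e-02 -3.26396745e+00]
```

View pics/wrist6.png

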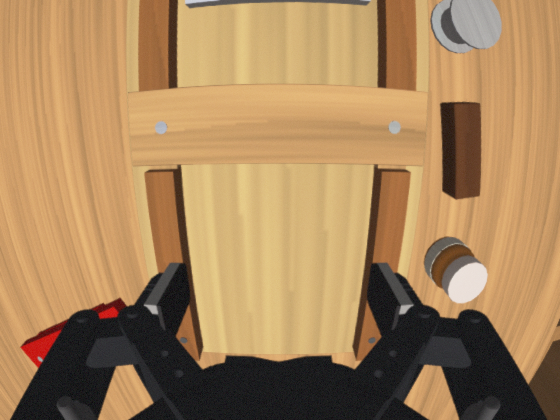

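View pics/s6.png

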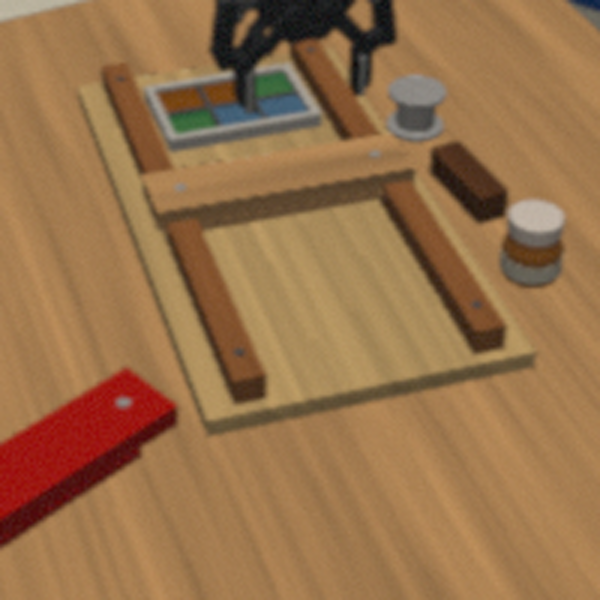

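Both ends appear to be seated. I'll triangulate the bar's screws, at wrist (160,128), (394,127) and side (260,202), (325,191.5), to get their height. I'll also measure the panel edge.

```bash
python3 - <<'E'
from h import *
s=sense()
def tri(a,b):
    A=np.c_[a[1],-b[1]];t=np.linalg.lstsq(A,b[0]-a[0],rcond=None)[0]
    p,q=a[0]+a[1]*t[0],b[0]+b[1]*t[1];return (p+q)/2,np.linalg.norm(p-q)
for w,c in [((160.5,128),(200+181/3,140+188/3)),((394.5,127.5),(200+376/3,140+155/3))]:
    print(tri(wray(w,s),cray("side",c)), hit(wray(w,s),50).round(1))
for w in [(128,92),(428,91),(426,165),(133,166)]: print("bar",hit(wray(w,s),50).round(1))
for w in [(148,171),(179,170),(376,170),(408,171)]: print("notch -y",hit(wray(w,s),42).round(1))
for w in [(187,3),(278,3),(369,3)]: print("panel bottom?",hit(wray(w,s),32).round(1))
E
```

```text
(array([414.18781628, -12.95961472,  47.78543056]), np.float64(1.896631079728705)) [414.1 -12.4  50. ]
(array([594.44974144, -22.77907305,  45.84710175]), np.float64(2.550364733872294)) [591.6 -22.2  50. ]
bar [389.4  19.2  50. ]
bar [620.4   6.7  50. ]
bar [619.6 -52.   50. ]
bar [386.1 -39.8  50. ]
notch -y [395.3 -46.5  42. ]
notch -y [422.6 -47.9  42. ]
notch -y [579.2 -56.6  42. ]
notch -y [607.1 -58.3  42. ]
panel bottom? [436.8  88.1  32. ]
panel bottom? [508.9  79.5  32. ]
panel bottom? [581.3  79.6  32. ]
```

The bar is seated: its top measures 46–48 mm against the 50 expected, and it was 62 before. It is square. Next I go over to behind the panel, whose +y edge is near (515,187).

```bash
python3 -m pendant '[[[0,-1,0,0],[0,-1,0,0],[0,-1,0,0],[0,-1,0,0],[0,-1,0,0],[0,-1,0,0],[0,-1,0,0],[0,-1,0,0],[0,-1,0,0],[0,-1,0,0]]]'; python3 -m pendant '[[[0,-0.8,0,0],[0,-0.8,0,0],[0,-0.8,0,0],[0,-0.8,0,0],[0,-0.6,0,0],[0,-0.1,0.2,0],[0,0,0.6,0],[0,0,0.6,0],[0,0,0.6,0],[0,0,0,0]]]'; python3 - <<'E'
from h import *
s=sense();print(s["tool_pos"],s["tcp_rot"])
for n in ["wrist","side","scene"]:
    a=snapshot(n)[:,:,::-1]; cv2.imwrite(f"pics/{n}7.png",a)
cv2.imwrite("pics/s7.png",cv2.resize(a[130:310,180:400],None,fx=3,fy=3,interpolation=cv2.INTER_CUBIC))
E
```

```text
time: 6.43
tool_pos: [502.0, 123.2, 130.8]
tcp_rot: [179.7, 1.5, -3.7]
ft_force: [0.1, 0.0, 0.0]
finger_gap: 85.3
time: 7.27
tool_pos: [496.8, 204.2, 73.5]
tcp_rot: [179.4, 2.7, -3.6]
ft_force: [-0.9, -0.5, -0.6]
finger_gap: 85.3
[496.8136346  204.17270497  73.5072402 ] [179.4188672    2.65666615  -3.55517562]
```

View pics/wrist7.png

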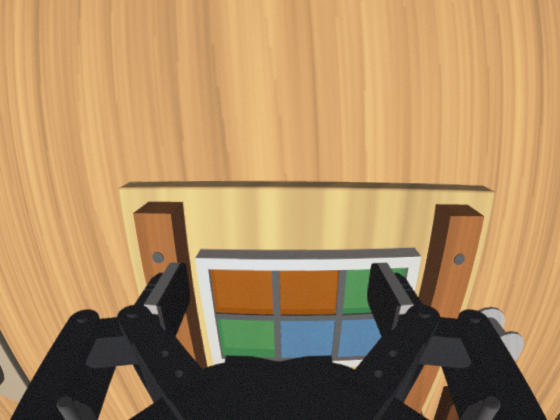

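View pics/s7.png

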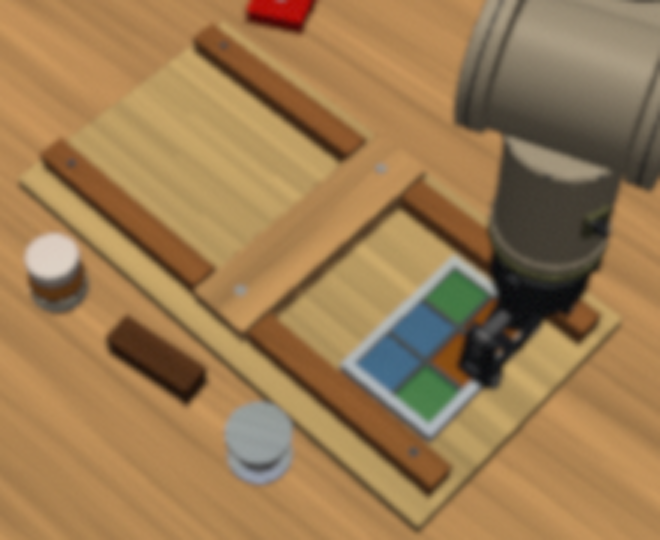

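```bash
python3 - <<'E'
from h import *
s=sense(); print(s["tool_pos"],s["tcp_rot"])
for w in [(198,258),(304,257),(419,256)]: print("panel +y top edge",hit(wray(w,s),32).round(1))
Rt=R.from_euler('xyz',s["tcp_rot"],degrees=True).as_matrix()
for x in (-50,50): print("tip", (s["tool_pos"]+Rt@[x,0,-13]).round(1))
for w in [(136,204),(481,214)]: print("rail end",hit(wray(w,s),42).round(1))
E
```

```text
[498.95805507 204.96732905  77.05281646] [179.51194101   2.41884384  -3.5556741 ]
panel +y top edge [443.7 187.5  32. ]
panel +y top edge [514.  186.1  32. ]
panel +y top edge [592.4 181.3  32. ]
tip [449.7 208.1  92.2]
tip [549.4 201.9  87.9]
rail end [411.4 230.3  42. ]
rail end [631. 213.  42.]
```

```bash
python3 -m pendant '[[[0.3,-0.25,0,-0.03],[0.3,-0.25,0,-0.03],[0.2,-0.1,0.1,0],[0,0,0.25,0],[0,0,0.25,0],[0,0,0.25,0],[0,0,0.25,0],[0,0,0.25,0],[0,0,0.1,0],[0,0,0,0]]]'; python3 - <<'E'
from h import *
s=sense();print(s["tool_pos"],s["tcp_rot"])
a=snapshot("wrist")[:,:,::-1]; cv2.imwrite(f"pics/wrist8.png",a)
E
```

```text
time: 8.25
tool_pos: [519.0, 217.2, 47.0]
tcp_rot: [179.6, 2.1, -3.3]
ft_force: [-0.6, 0.8, 0.2]
finger_gap: 85.5
[518.95996024 217.16943502  47.03199851] [179.63225848   2.11925253  -3.29866374]
```

View pics/wrist8.png

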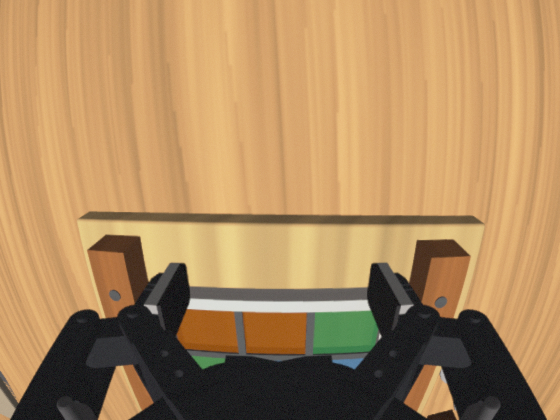

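```bash
python3 -m pendant '[[[0,0,0.2,0],[0,0,0.2,0],[0,0,0.2,0],[0,0,0.2,0],[0,0,0.2,0],[0,0,0.2,0],[0,0,0.15,0],[0,0,0,0],[0,0,0,0],[0,0,0,0]]]'; python3 - <<'E'
from h import *
s=sense();print(s["tool_pos"],s["tcp_rot"])
Rt=R.from_euler('xyz',s["tcp_rot"],degrees=True).as_matrix()
for x in (-50,50): print("tip", (s["tool_pos"]+Rt@[x,0,-13]).round(1))
a=snapshot("wrist")[:,:,::-1]; cv2.imwrite(f"pics/wrist9.png",a)
a=snapshot("side")[:,:,::-1];cv2.imwrite("pics/s9.png",cv2.resize(a[100:250,220:400],None,fx=4,fy=4,interpolation=cv2.INTER_CUBIC))
E
```

```text
time: 9.13
tool_pos: [517.8, 217.0, 17.4]
tcp_rot: [179.6, 2.1, -3.3]
ft_force: [0.6, -0.3, -0.1]
finger_gap: 85.4
[517.76685332 216.96326745  17.39866475] [179.63355407   2.11765139  -3.30289272]
tip [468.4 219.9  32.2]
tip [568.1 214.1  28.5]
```

View pics/wrist9.png

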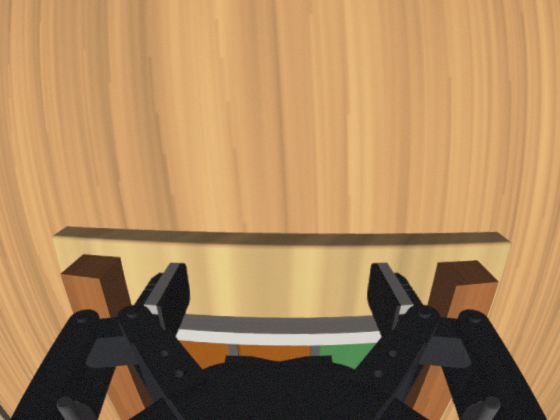

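View pics/s9.png

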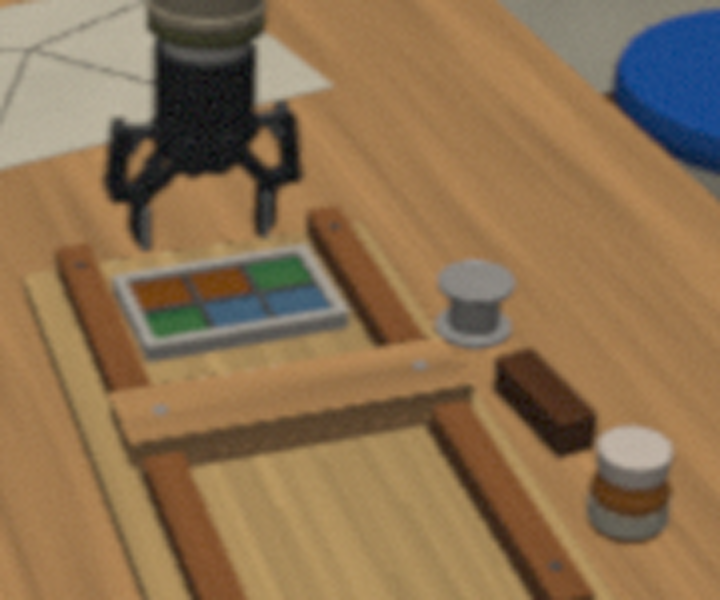

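```bash
python3 -m pendant '[[[0,0,0.15,0],[0,0,0.1,0],[0,-0.2,0,0],[0,-0.2,0,0],[0,-0.2,0,0],[0,-0.2,0,0],[0,-0.2,0,0],[0,-0.2,0,0],[0,-0.2,0,0],[0,-0.2,0,0]]]'
```

```text
time: 10.07
tool_pos: [520.5, 252.4, 12.9]
tcp_rot: [179.7, 2.0, -3.3]
ft_force: [0.9, 0.1, -0.3]
finger_gap: 85.3
```

That was the wrong sign: tool -y is world +y, so it moved 35 mm away in free space and touched nothing. I'll reverse it.

```bash
python3 -m pendant '[[[0,0.25,0,0],[0,0.25,0,0],[0,0.25,0,0],[0,0.25,0,0],[0,0.25,0,0],[0,0.25,0,0],[0,0.25,0,0],[0,0.2,0,0],[0,0.2,0,0],[0,0.2,0,0]]]'; python3 - <<'E'
from h import *
a=snapshot("wrist")[:,:,::-1]; cv2.imwrite(f"pics/wrist10.png",a)
E
```

```text
time: 10.9
tool_pos: [517.5, 200.7, 13.2]
tcp_rot: [179.7, 2.0, -3.3]
ft_force: [1.1, 0.6, -1.0]
finger_gap: 85.4
```

View pics/wrist10.png

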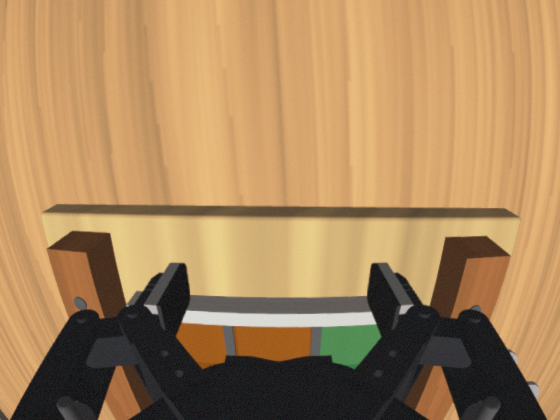

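```bash
python3 -m pendant '[[[0,0.15,0.08,0],[0,0.2,0,0],[0,0.2,0,0],[0,0.2,0,0],[0,0.2,0,0],[0,0.2,0,0],[0,0.2,0,0],[0,0.2,0,0],[0,0.2,0,0],[0,0.2,0,0]]]'; python3 - <<'E'
from h import *
s=sense();print(s["tool_pos"],s["tcp_rot"],s["ft_force"])
a=snapshot("wrist")[:,:,::-1]; cv2.imwrite(f"pics/wrist11.png",a)
a=snapshot("side")[:,:,::-1];cv2.imwrite("pics/s11.png",cv2.resize(a[100:250,220:400],None,fx=4,fy=4,interpolation=cv2.INTER_CUBIC))
E
```

```text
time: 11.78
tool_pos: [515.1, 158.7, 11.9]
tcp_rot: [179.8, 2.0, -3.3]
ft_force: [0.4, 1.2, -0.6]
finger_gap: 85.6
[515.145404   158.70941563  11.86576072] [179.75239064   1.96278727  -3.27431152] [ 0.39025649  1.23578053 -0.62420797]
```

View pics/wrist11.png

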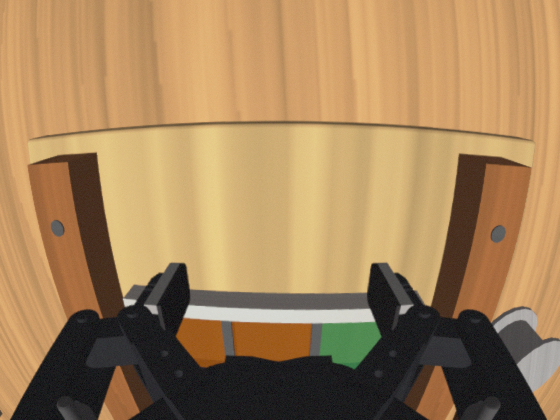

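View pics/s11.png

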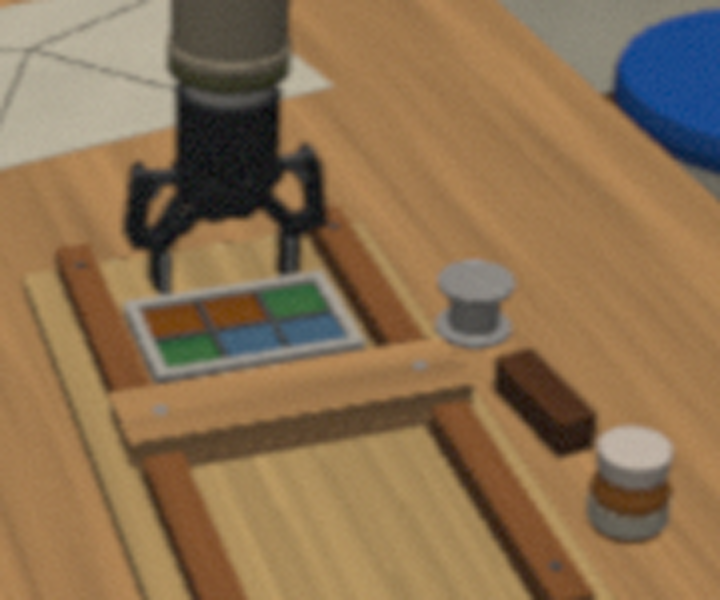

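```bash
python3 -m pendant '[[[0,0.15,0,0],[0,0.15,0,0],[0,0.15,0,0],[0,0.15,0,0],[0,0.15,0,0],[0,0.15,0,0],[0,0.1,0,0],[0,0.1,0,0],[0,0.1,0,0],[0,0.1,0,0]]]'; python3 -c "
from bench import *
s=sense();print(s['tool_pos'],s['tcp_rot'],s['ft_force'])"
```

```text
time: 12.72
tool_pos: [513.4, 130.2, 11.9]
tcp_rot: [179.8, 2.0, -3.3]
ft_force: [-0.3, 1.6, -0.5]
finger_gap: 85.5
[513.3809205  130.24110205  11.89396649] [179.75363781   1.97721573  -3.29142719] [-0.33063386  1.6253076  -0.45839507]
```

```bash
python3 -m pendant '[[[0,0.06,0,0],[0,0.06,0,0],[0,0.06,0,0],[0,0.06,0,0],[0,0.06,0,0],[0,0.06,0,0],[0,0.06,0,0],[0,0.06,0,0],[0,0,0,0],[0,0,0,0]]]'; python3 - <<'E'
from h import *
s=sense();print(s["tool_pos"],s["tcp_rot"],s["ft_force"])
a=snapshot("wrist")[:,:,::-1]; cv2.imwrite(f"pics/wrist12.png",a)
a=snapshot("side")[:,:,::-1];cv2.imwrite("pics/s12.png",cv2.resize(a[130:250,230:380],None,fx=5,fy=5,interpolation=cv2.INTER_CUBIC))
a=snapshot("scene")[:,:,::-1];cv2.imwrite("pics/c12.png",cv2.resize(a[130:310,180:400],None,fx=3,fy=3,interpolation=cv2.INTER_CUBIC))
E
```

```text
time: 13.55
tool_pos: [512.7, 120.2, 11.9]
tcp_rot: [179.8, 2.0, -3.3]
ft_force: [1.6, 2.8, -1.1]
finger_gap: 85.2
[512.70268842 120.18864097  11.90012278] [179.82271711   1.97907282  -3.28934205] [ 1.57099979  2.75627355 -1.12398079]
```

View pics/s12.png

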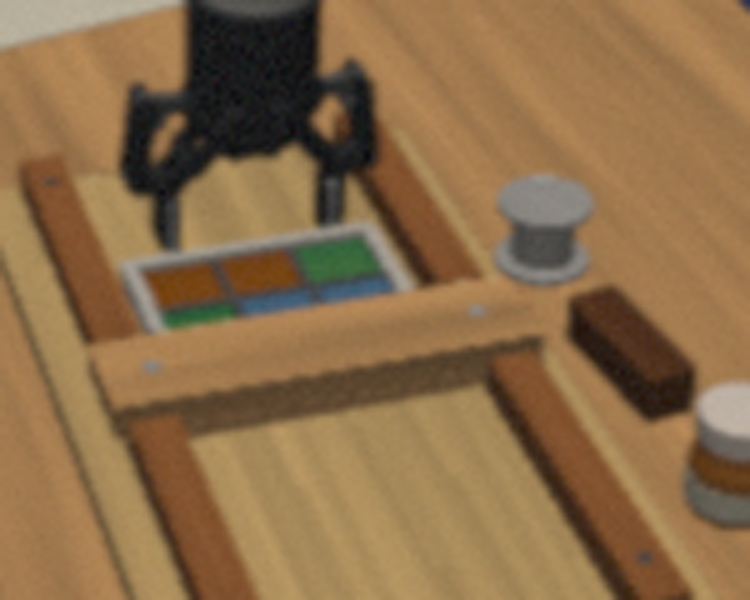

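View pics/c12.png

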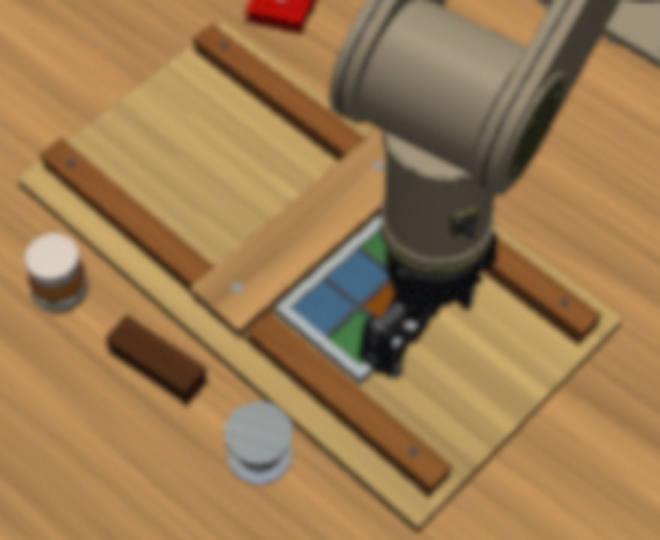

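The bar's screws have shifted about 3 mm to -y, so the panel is already in contact. I'll push gently on until the force rises.

```bash
for i in 1; do python3 -m pendant '[[[0,0.04,0,0],[0,0.04,0,0],[0,0.04,0,0],[0,0.04,0,0],[0,0.04,0,0],[0,0,0,0],[0,0,0,0],[0,0,0,0],[0,0,0,0],[0,0,0,0]]]'; done; python3 - <<'E'
from h import *
s=sense();print(s["tool_pos"],s["ft_force"])
a=snapshot("scene")[:,:,::-1];cv2.imwrite("pics/c13.png",cv2.resize(a[170:270,230:330],None,fx=6,fy=6,interpolation=cv2.INTER_CUBIC))
E
```

```text
time: 14.53
tool_pos: [512.3, 116.9, 11.9]
tcp_rot: [179.9, 2.0, -3.2]
ft_force: [-0.3, 3.1, -0.7]
finger_gap: 85.5
[512.34275598 116.93204645  11.93646994] [-0.30339166  3.09038204 -0.65790943]
```

View pics/c13.png

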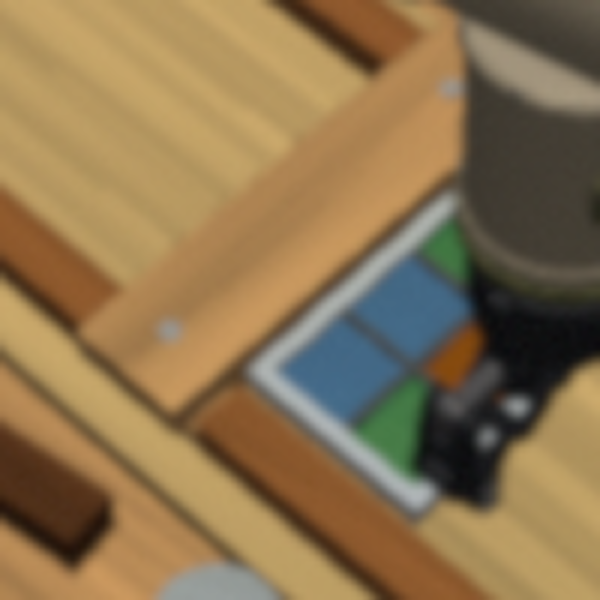

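```bash
python3 -m pendant '[[[0,0.04,0,0],[0,0.04,0,0],[0,0.04,0,0],[0,0.04,0,0],[0,0.04,0,0],[0,0.04,0,0],[0,0,0,0],[0,0,0,0],[0,0,0,0],[0,0,0,0]]]'; python3 -c "
from bench import *
s=sense();print(s['tool_pos'],s['ft_force'])"
```

```text
time: 15.42
tool_pos: [512.3, 117.1, 12.2]
tcp_rot: [-179.6, 1.9, -3.2]
ft_force: [0.1, 3.9, -0.7]
finger_gap: 85.1
[512.30693037 117.0841732   12.21822479] [ 0.1080568   3.88344056 -0.74326574]
```

The tool stalled at y=117, so everything is firmly against the notch wall. I'll retreat straight back, raise the tool and inspect.

```bash
python3 -m pendant '[[[0,-0.15,0,0],[0,-0.3,0,0],[0,-0.5,0,0],[0,-0.5,0,0],[0,-0.3,-0.5,0],[0,0,-1,0],[0,0,-1,0],[0,0,-1,0],[0,0,-1,0],[0,0,-1,0]]]'; python3 -m pendant '[[[0,0,-1,0],[0,0.6,-1,0],[0,0.6,0,0],[0,0.6,0,0],[0,0.6,0,0],[0,0.6,0,0],[0,0.6,0,0],[0,0.6,0,0],[0,0.3,0,0],[0,0,0,0]]]'; python3 - <<'E'
from h import *
s=sense();print(s["tool_pos"],s["tcp_rot"],s["ft_force"])
for n in ["wrist","side","scene"]:
    a=snapshot(n)[:,:,::-1]; cv2.imwrite(f"pics/{n}14.png",a)
    if n=="side":cv2.imwrite("pics/s14.png",cv2.resize(a[130:280,220:400],None,fx=4,fy=4,interpolation=cv2.INTER_CUBIC))
E
```

```text
time: 16.25
tool_pos: [513.7, 156.2, 123.8]
tcp_rot: [-180.0, 2.6, -3.1]
ft_force: [1.0, 0.2, -0.2]
finger_gap: 85.3
time: 17.08
tool_pos: [511.6, 62.8, 171.6]
tcp_rot: [-179.9, 2.2, -2.9]
ft_force: [-0.4, 0.7, 0.7]
finger_gap: 85.6
[511.56518168  62.7943355  171.58356818] [-179.89993563    2.22494809   -2.85105382] [-0.43969725  0.72479948  0.67013221]
```

View pics/wrist14.png

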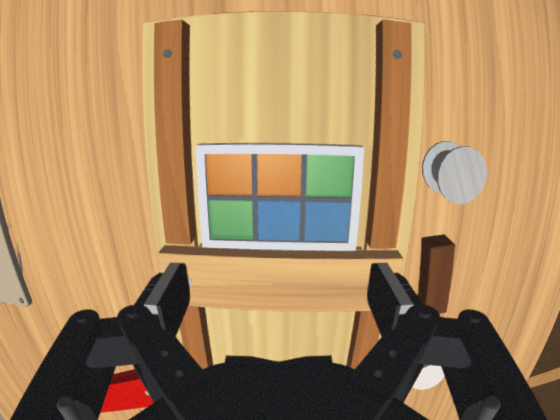

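View pics/s14.png

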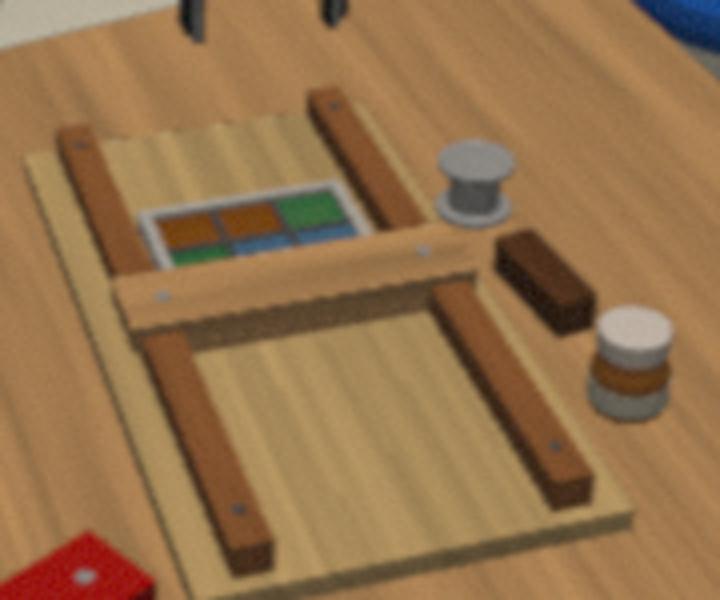

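```bash
python3 - <<'E'
from h import *
a=cv2.imread("pics/wrist14.png"); cv2.imwrite("pics/w14.png",cv2.resize(a[225:325,140:420],None,fx=2.8,fy=2.8,interpolation=cv2.INTER_CUBIC))
s=sense()
for w in [(198,247),(360,250)]: print("panel -y",hit(wray(w,s),32).round(1))
for w in [(196,144),(363,147)]: print("panel +y",hit(wray(w,s),32).round(1))
for w in [(160,253),(402,258)]: print("bar +y top",hit(wray(w,s),50).round(1))
o,b=cv2.imread("pics/side0.png"),cv2.imread("pics/side14.png")
d=cv2.absdiff(o,b).max(2); print("side diff bystanders",d[160:240,328:395].mean(),"red bar",d[260:335,150:265].mean(), "noise ref",d[340:410,250:380].mean())
E
```

```text
panel -y [426.   11.3  32. ]
panel -y [584.6   3.2  32. ]
panel +y [436.3 112.   32. ]
panel +y [584.8 102.9  32. ]
bar +y top [392.1  13.3  50. ]
bar +y top [622.6   1.   50. ]
side diff bystanders 8.272014925373135 red bar 4.089623188405797 noise ref 2.6283516483516483
```

View pics/w14.png

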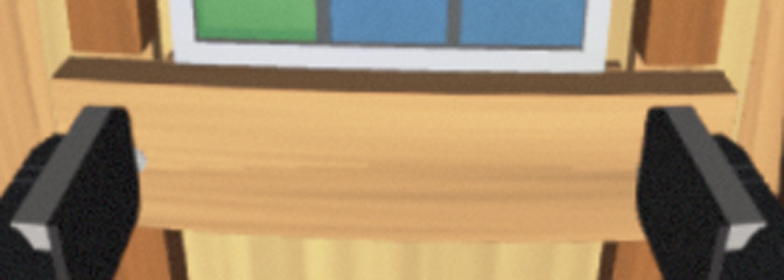

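The panel edge and the bar face coincide: both are at y≈7.3 at mid-span, with yaws between -2.9° and -3.1°, and no gap shows in the crop. The bar is still seated and the robot is clear of everything.

```bash
python3 -c "
from bench import *
print(hand_in())"
```

```text
the job is handed in; nothing more can be done
None
```

The job is done and handed in at about 17 s of the 45 s allowed. The stop bar is in its notches and the glass panel lies flat against it.

- **Bar:** I pushed the tan bar (not the red decoy) squarely with both open fingertips until it dropped. Its screws came out at about 46–48 mm height against the expected 50, down from 62. The low reading is within calibration error, and both ends look seated.
- **Panel:** I pushed it to the bar until the tool stalled at about 4 N. This also moved the bar a few millimetres back through its play, apparently against the -y notch wall, and it stayed seated.
- **Last check:** The panel edge and the bar face coincide at mid-span, and their angles agree to about 0.2° (-2.9° and -3.05°). No gap is visible. The panel's far edge read -3.5°, which I put down to pixel error.
- **Bystanders:** By eye, they stand where they were. The pixel difference around them was 8 against about 3 for background, probably because the bar's end left that area of the picture.
- **Slips along the way:** One move went 35 mm the wrong way, in free space. The tool also picked up about 2° of tilt, but it still pushed the panel evenly.

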